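# Nest the tapered reducing sleeves in the wide stand and stopper them

### The arm

A 6-joint arm with a two-finger parallel gripper is mounted at the origin on a cart in front of the work surface, level with it; the furniture and walls round the work are solid. World frame = base frame: x ahead of the robot, y to its left, z up, the work surface at z = 0. Lengths are in m, angles in rad, forces in N, time in s.
With the tool pointing down it reaches from about 0.25 to 0.725 m from the base axis. Payload 9.7 kg.
Tool frame: the origin (TCP) lies midway between the tips of the shut fingers; the grasp point (between the pads) lies 19 mm behind it (manip.grip_point_offset is the distance from the TCP to the grasp point, in m); z points along the fingers, y is the line along which they close (so a half turn about z gives the same grasp; the last joint's range is limited). The gripper opens to 85 mm and grips with 20 to 120 N. Pads are 22 mm wide; open, the fingers measure 114 mm over their backs; the gripper's body (76 mm by 85 mm) begins 54 mm behind the grasp point. The pads swing forward as they close: fully open they stand 13 mm farther back than shut.
Start: joints at [1.33, 0.087, 0.176, 1.66, 0, 1.571], TCP at [0.131, 0.534, 0.231] pointing down, gripper open.
Joint ranges: [-3.13, 3.13], [-0.85, 1.81], [-1.15, 1.24], [-2.2, 2.28], [-1.44, 1.52], [-3.14, 3.14]. Speed limits (rad/s): [2.22, 2.22, 2.57, 3.14, 3.14, 3.14].

### API

Orientations are given as a unit quaternion [x, y, z, w].
In Python, from bench import manip, get_image, camera_model, boxes_of, regions_of gives the robot as it stands. The module is installed in compiled form; this text tells all that it offers.
- The arm moves only by the tool jog_arm, never from a script. Its argument "rows" is a list of rows, each a list of 7 numbers: the shift along the tool's x, y, z in m, then the turn, a rotation vector about the tool's x, y, z in rad, then the finger opening in m, from 0 to 0.0854. In form: [[x, y, z, wx, wy, wz, fingers], ...]. A call has 1 to 10 rows; each row shifts and turns the commanded pose from where the row before left it, along the tool's axes as they then stand; what a row does not reach is not made up. A row lasts 1/12 s, in which the tool goes at most 41.7 mm and 7.16 degrees, less where a joint would pass 70% of its speed; a pose out of reach is approached as far as the arm can. A call with a gripper value outside its range is refused whole. The fingers move at their own pace and stop on an object; the grip force is fixed at half the most. Time passes only in rows, so rows that do not move let the fingers close. It gives the time, the measured TCP pose, the force, the opening and the grip force at its end, in the units of the state.
- manip.sense(): the state, without advancing time (a new reading comes with each control period).
- get_image(name): name is "scene" or "side" or "wrist"; returns the picture (420x560x3 uint8, blue, green, red); there is no depth.
- camera_model(name): a dict with "fx", "fy", "cx", "cy" (pixels), "dist" ([k1, k2, p1, p2, k3] as OpenCV has them; the pictures are not rectified), "rvec" (rotation vector, rad) and "tvec" (3), from world to camera coordinates, as OpenCV has them; the wrist camera has in their place "hand_eye" (4x4, takes a point from camera to tool coordinates, whose origin is the TCP and whose axes are the flange's). Camera axes: x right, y down, z forward; pixel columns grow to the right and rows downward; lengths in m; the calibration is good to about 2 mm. A picture is of the moment at which its call begins: read the wrist's pose just before it. camera_model takes no time and is no camera call.
- manip.hand_in(): hands the job in; it is judged then, once.
Trained networks look in the newest picture that a camera, given by its name, has taken for a name from the list of things; names that differ only in an ending like _2 or _b are one class to them, and where a whole thing is asked for, a point or a joint stands for the part that bears it (a point fixed in the world has none). Each returns a list of dicts, best first, with "confidence" (0 to 1); they miss things now and then, are a little off and sometimes report something else, mostly with a low value. They report only what shows in the picture. A call takes as long as a camera call. They do not tell look-alikes from the thing itself.
- boxes_of(thing, camera): "extent" ([centre column, centre row, width, height] in pixels, round what is visible of it).
- regions_of(thing, camera): "pixels" (420x560 bool, what is visible of it) and "extent" ([centre column, centre row, width, height] in pixels, round what is visible of it).
The state is a dict: "time": time; "qpos": joint angles; "joint_vel": joint speeds; "joint_efforts": joint torques, N m; "eef_pos": TCP position; "eef_rot": TCP orientation; "wrist_force": force on the tool from outside, world axes, zero at the start; "ft_torque": the same for the moment, N m; "opening": opening from 0.0 (shut) to 1.0 (fully open); "grasp_force": force on a finger pad.
Only numpy, scipy, OpenCV 4.12 (cv2) and the standard library are available. Lean on these libraries where they do the work, as an engineer would, in place of code of your own. Each camera call takes 0.05 s, during which the arm holds its last target. There are 200 camera calls.

### The job

Build up the set of tapered reducing sleeves in the wider of the two round steel stands, one piece at a time: first the large sleeve into the stand, then the medium one into the large, then the small one into the medium, and last the stopper into the small sleeve, letting go of each piece fully home and upright before fetching the next. Leave the narrower stand empty, do not knock any piece over, and leave the round tin and the tape roll where they are.

Things in the scene. Friction and masses are not known exactly. Their poses are not given: they have to be found in the camera images.
- stand_wide: the wider of two round steel stands, fixed to the bench: foot disc 90 mm across, 6 mm high, then a ring 76 mm across, rim 40 mm above the bench, straight hole 58 mm across right through. Seated in it, the large sleeve's collar rests on the rim, its origin 12 mm above this one. Origin: centre of the underside, at bench level; z up.
- stand_narrow: the narrower of the two round steel stands, fixed, not used in this job and left empty: foot 78 mm across, 6 mm high, ring 64 mm across, rim 40 mm above the bench, hole 46 mm across. Origin: centre of the underside, at bench level; z up.
- sleeve_large: the largest of three loose white tapered sleeves, 46 mm high, upright on its narrow end: collar 66 mm across, 18 mm high (grip it here), on a plug 28 mm long tapering from 53 to 43 mm at the foot. Hole 46 mm across through the collar, narrower below. Seated in it, the medium sleeve's collar rests on its top, origin 18 mm above this one. 0.09 kg. Origin: centre of the foot, z up.
- sleeve_medium: the middle one of three loose white tapered sleeves, 46 mm high, upright on its narrow end: collar 54 mm across, 18 mm high (grip it here), on a plug 28 mm long tapering from 41 to 31 mm at the foot. Hole 34 mm across through the collar, narrower below. Seated in it, the small sleeve's collar rests on its top, origin 18 mm above this one. 0.06 kg. Origin: centre of the foot, z up.
- sleeve_small: the smallest of three loose white tapered sleeves, 46 mm high, upright on its narrow end: collar 42 mm across, 18 mm high (grip it here), on a plug 28 mm long tapering from 29 to 20 mm at the foot. Hole 22 mm across through the collar, narrower below. Seated in it, the stopper's flange rests on its top, origin 28 mm above this one. 0.035 kg. Origin: centre of the foot, z up.
- stopper: the loose solid white stopper, standing upright on its narrow end: a tapered plug 18 mm long (17 mm across under the flange, 13 mm at the foot), a flange 30 mm across and 6 mm thick, and on it a round grip knob 16 mm across and 14 mm high; 38 mm high in all, 0.025 kg. Origin: centre of its foot; z up along its axis.
- septa_tin: a loose round tin, 49 mm across and 20 mm high, a bystander behind the parts. Tall instruments, not listed, stand behind the row of parts: from about x = 0.48 m on at the left (y over 0.25 m) and from about x = 0.54 m on in the middle (y -0.28 to 0.03 m); keep the wrist clear of them. Origin: centre of its underside.
- ptfe_tape: a loose flat white roll of tape with a hole in it, 56 mm across and 14 mm high, a bystander at the right of the parts. Origin: centre of its underside.
Not all that is in view belongs to the job. Leave any red look-alike of the sleeve_large alone.

How it is judged:
By the outcome, as a careful person would: the job done as asked, in the order asked, and still so for the second after the job is handed in, with the robot touching nothing.
It also fails if it takes over 122 s, if anything falls off the work surface, if the arm or the gripper's body presses on something with over 40 N, if the wrist force passes 120 N, or if a joint passes its speed limit or range.

## Working session

There is one attempt and no reset: what is moved stays moved. The work goes in short steps, Python scripts to look and compute and a tool call to move; the robot and the scene stay as the last step left them, time stands still between calls to the robot, and variables do not carry over. Pictures are saved under pics/ and viewed, at most 14 in all, crops included, and the job is handed in when it is done.

Besides the shell and the picture viewer there is one more tool, called after "Emit:" as name(argument=value, ...), one argument or row to a line, values as JSON. jog_arm: Moves the arm, as the interface text tells. Its arguments: {"type":"object","properties":{"rows":{"type":"array"}},"required":["rows"]}

```bash
mkdir -p pics; cat > h.py <<'E'
import numpy as np, cv2
from scipy.spatial.transform import Rotation as R
from bench import manip, get_image, camera_model, boxes_of, regions_of
def ray(cam,px,state=None):
    m=camera_model(cam); K=np.array([[m['fx'],0,m['cx']],[0,m['fy'],m['cy']],[0,0,1.]])
    u=cv2.undistortPoints(np.array([[px]],float),K,np.array(m['dist'],float))[0,0]
    d=np.array([u[0],u[1],1.])
    if 'hand_eye' in m:
        s=state or manip.sense(); H=np.array(m['hand_eye']); Rt=R.from_quat(s['eef_rot']).as_matrix()
        return Rt@H[:3,3]+np.array(s['eef_pos']), Rt@H[:3,:3]@d
    Rm=cv2.Rodrigues(np.array(m['rvec'],float))[0]
    return -Rm.T@np.array(m['tvec'],float).ravel(), Rm.T@d
def atz(cam,px,z,state=None):
    o,d=ray(cam,px,state); return o+d*(z-o[2])/d[2]
E
python3 - <<'E'
from h import *
s=manip.sense(); print({k:np.round(v,3) for k,v in s.items()})
for c in("scene","side"):
    im=get_image(c); cv2.imwrite(f"pics/{c}0.png",im)
    for t,h in dict(stand_wide=.04,stand_narrow=.04,sleeve_large=.046,sleeve_medium=.046,sleeve_small=.046,stopper=.038,septa_tin=.02,ptfe_tape=.014).items():
        for b in boxes_of(t,c)[:4]:
            e=b['extent']; print(c,t,round(b['confidence'],2),np.round(e),np.round(atz(c,e[:2],h/2)[:2],3))
E
```

```text
{'time': np.float64(0.0), 'qpos': array([ 1.33 ,  0.087,  0.175,  1.66 , -0.   ,  1.571]), 'joint_vel': array([ 0.   ,  0.001,  0.   ,  0.   , -0.   ,  0.001]), 'joint_efforts': array([ 3.0000e-03, -5.2039e+01,  4.6480e+01,  1.6000e-02,  0.0000e+00,
       -0.0000e+00]), 'eef_pos': array([0.131, 0.534, 0.231]), 'eef_rot': array([ 0.12 ,  0.993, -0.001, -0.   ]), 'wrist_force': array([-0.259,  0.64 ,  0.381]), 'ft_torque': array([ 0.016, -0.039,  0.021]), 'grasp_force': np.float64(0.0), 'opening': np.float64(0.997)}
scene stand_wide 0.76 [241. 255.  37.  36.] [ 0.426 -0.078]
scene stand_narrow 0.7 [217. 229.  28.  32.] [0.463 0.03 ]
scene sleeve_large 0.55 [121. 195.  25.  22.] [0.408 0.335]
scene sleeve_medium 0.87 [169. 200.  14.  21.] [0.468 0.209]
scene sleeve_small 0.52 [344. 309.  15.  22.] [ 0.431 -0.374]
scene septa_tin 0.61 [225. 190.  12.  15.] [0.605 0.119]
scene ptfe_tape 0.7 [373. 345.  24.  25.] [ 0.395 -0.469]
side stand_wide 0.79 [228. 227.  31.  29.] [ 0.433 -0.072]
side stand_narrow 0.94 [236. 207.  25.  24.] [0.458 0.029]
side sleeve_large 0.69 [218. 163.  22.  20.] [0.401 0.329]
side sleeve_large 0.66 [226. 228.  31.  29.] [ 0.429 -0.082]
side sleeve_medium 0.58 [238. 180.  18.  23.] [0.469 0.195]
side sleeve_small 0.72 [224. 303.  16.  22.] [ 0.421 -0.379]
side sleeve_small 0.66 [227. 230.  29.  25.] [ 0.43  -0.089]
side stopper 0.47 [231. 269.  10.  14.] [ 0.439 -0.253]
side ptfe_tape 0.88 [214. 339.  28.  26.] [ 0.396 -0.467]
```

```bash
python3 -c "
import cv2,numpy as np
a=cv2.imread('pics/scene0.png');cv2.imwrite('pics/s0.png',cv2.resize(a,(800,600)))"
```

```text
(no output)
```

View pics/scene0.png

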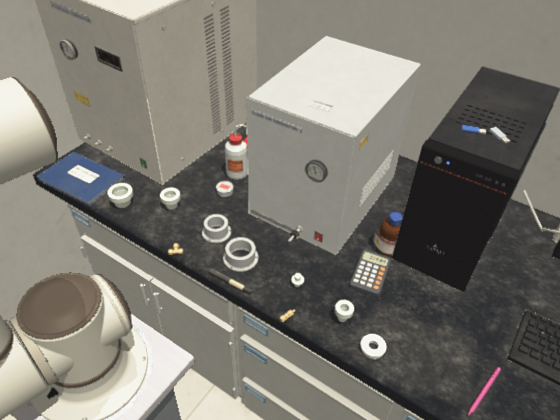

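View pics/side0.png

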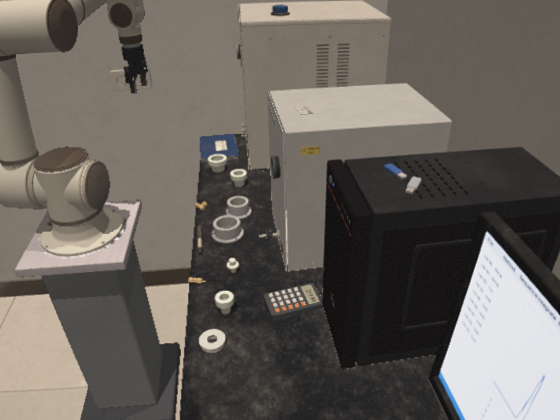

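The scene shows the large sleeve at (121,195), the medium at (169,200), the narrow stand at (217,229) and the wide stand at (241,255). The stopper is at (297,280), the small sleeve at (344,309), the tape at (373,345) and the tin at (225,188).

Things that could be taken for the large sleeve:
- **Medium sleeve (169,200):** smaller than the one I want.
- **Tape roll (373,345):** flat.
- **Wide stand (241,255):** grey, and the network mislabels it as a sleeve.
- **Red look-alike:** none in view.

I choose (121,195), the widest white one, and will check it with the wrist camera.

Emit:
jog_arm(
  rows=[
    [0, 0, 0, 0, 0, -0.12, 0.085],
    [0, 0, 0, 0, 0, -0.12, 0.085],
    [-0.03, -0.022, 0.002, 0, 0, 0, 0.085],
    [-0.03, -0.022, 0.002, 0, 0, 0, 0.085],
    [-0.03, -0.022, 0.002, 0, 0, 0, 0.085],
    [-0.03, -0.022, 0.002, 0, 0, 0, 0.085],
    [-0.03, -0.022, 0.002, 0, 0, 0, 0.085],
    [-0.03, -0.022, 0.002, 0, 0, 0, 0.085],
    [-0.03, -0.022, 0.002, 0, 0, 0, 0.085],
    [-0.03, -0.022, 0.002, 0, 0, 0, 0.085],
  ],
)

```text
time: 1.73
eef_pos: [0.3723, 0.3566, 0.2154]
eef_rot: [0.0, 1.0, 0.0, 0.0]
wrist_force: [-0.1, 0.9, -0.1]
opening: 0.997
grasp_force: 0.0
```

Emit:
jog_arm(
  rows=[
    [-0.015, -0.013, 0.01, 0, 0, 0, 0.085],
    [0, 0, 0, 0, 0, 0, 0.085],
    [0, 0, 0, 0, 0, 0, 0.085],
  ],
)

```text
time: 1.98
eef_pos: [0.3865, 0.344, 0.2048]
eef_rot: [0.002, 1.0, -0.0, -0.0]
wrist_force: [-0.7, 0.5, 0.6]
opening: 1.0
grasp_force: 0.0
```

```bash
cat >> h.py <<'E'
def look(thing,z,name=None,cams=("wrist",)):
    s=manip.sense(); print('tcp',np.round(s['eef_pos'],4),np.round(s['eef_rot'],3),'q',np.round(s['qpos'],2))
    for c in cams:
        im=get_image(c)
        if name: cv2.imwrite(f"pics/{name}_{c}.png",im)
        for b in regions_of(thing,c)[:3]:
            print(c,thing,round(b['confidence'],2),np.round(b['extent']),np.round(atz(c,b['extent'][:2],z,s),4))
E
python3 - <<'E'
from h import *
look('sleeve_large',.046,'L'); print(camera_model('wrist')['hand_eye'])
E
```

```text
tcp [0.3865 0.344  0.2048] [ 0.002  1.    -0.    -0.   ] q [0.73 0.   0.04 1.61 0.   0.73]
wrist sleeve_large 0.79 [258. 202.  79.  73.] [0.3958 0.3268 0.046 ]
[[ 6.08190333e-04 -9.56801492e-01 -2.90741355e-01  7.47757844e-02]
 [ 9.99999814e-01  5.97133796e-04  1.26750846e-04 -1.37943226e-03]
 [ 5.23360904e-05 -2.90741378e-01  9.56801677e-01 -1.43181044e-01]
 [ 0.00000000e+00  0.00000000e+00  0.00000000e+00  1.00000000e+00]]
```

View pics/L_wrist.png

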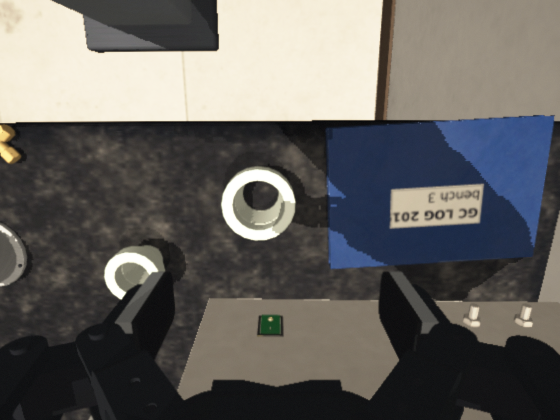

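The wrist view shows the white large sleeve at (258,203), about 73 px across its top, the medium at (134,274), and the blue book to the right. There is no red look-alike, so the choice holds.

```bash
python3 - <<'E'
from h import *
print(atz('wrist',(258.5,203.5),.046),atz('wrist',(222,203.5),.046),atz('wrist',(295,203.5),.046))
print('med approx',atz('wrist',(134,276),.046))
for t in('sleeve_large',): print([ (np.round(atz(c,b['extent'][:2],.03),4)) for c in('scene','side') if get_image(c) is not None for b in regions_of(t,c)[:2]])
E
```

```text
[0.39679985 0.32813406 0.046     ] [0.39678983 0.29570253 0.046     ] [0.3968069  0.36054414 0.046     ]
med approx [0.46839094 0.20862024 0.046     ]
[array([0.3999, 0.3194, 0.03  ]), array([0.4023, 0.3162, 0.03  ])]
```

Emit:
jog_arm(
  rows=[
    [-0.0105, -0.016, 0.01, 0, 0, 0, 0.085],
    [0, 0, 0.035, 0, 0, 0, 0.085],
    [0, 0, 0.035, 0, 0, 0, 0.085],
    [0, 0, 0.035, 0, 0, 0, 0.085],
    [0, 0, 0.035, 0, 0, 0, 0.085],
    [0, 0, 0.02, 0, 0, 0, 0.085],
    [0, 0, 0.01, 0, 0, 0, 0.085],
    [0, 0, 0, 0, 0, 0, 0.085],
    [0, 0, 0, 0, 0, 0, 0.075],
  ],
)

```text
time: 3.03
eef_pos: [0.3966, 0.3294, 0.0262]
eef_rot: [0.0, 1.0, 0.0, 0.0]
wrist_force: [-0.1, 0.2, 0.2]
opening: 0.885
grasp_force: 0.0
```

Emit:
jog_arm(
  rows=[
    [0, 0, 0, 0, 0, 0, 0.065],
    [0, 0, 0, 0, 0, 0, 0.055],
    [0, 0, 0, 0, 0, 0, 0.04],
    [0, 0, 0, 0, 0, 0, 0.04],
    [0, 0, 0, 0, 0, 0, 0.04],
    [0, 0, 0, 0, 0, 0, 0.04],
  ],
)

```text
time: 3.53
eef_pos: [0.3975, 0.3303, 0.028]
eef_rot: [0.0, 1.0, 0.002, 0.001]
wrist_force: [-2.5, 0.6, 7.1]
opening: 0.777
grasp_force: 66.1
```

Emit:
jog_arm(
  rows=[
    [0, 0, -0.02, 0, 0, 0, 0.04],
    [0, 0, -0.035, 0, 0, 0, 0.04],
    [0, 0, -0.035, 0, 0, 0, 0.04],
    [0, 0, -0.035, 0, 0, 0, 0.04],
    [0, 0, -0.035, 0, 0, 0, 0.04],
    [0, -0.03, 0, 0, 0, 0, 0.04],
    [0, -0.035, 0, 0, 0, 0, 0.04],
    [0, -0.035, 0, 0, 0, 0, 0.04],
    [0, -0.035, 0, 0, 0, 0, 0.04],
    [0, -0.035, 0, 0, 0, 0, 0.04],
  ],
)

```text
time: 4.37
eef_pos: [0.3963, 0.1577, 0.1867]
eef_rot: [0.0, 1.0, 0.0, 0.001]
wrist_force: [0.2, -0.6, -0.1]
opening: 0.781
grasp_force: 67.3
```

Emit:
jog_arm(
  rows=[
    [0, -0.035, 0, 0, 0, 0, 0.04],
    [0, -0.035, 0, 0, 0, 0, 0.04],
    [0, -0.035, 0, 0, 0, 0, 0.04],
    [0, -0.035, 0, 0, 0, 0, 0.04],
    [0, -0.035, 0, 0, 0, 0, 0.04],
    [0, -0.035, 0, 0, 0, 0, 0.04],
    [0, -0.025, 0, 0, 0, 0, 0.04],
    [0, 0, 0, 0, 0, 0, 0.04],
    [0, 0, 0, 0, 0, 0, 0.04],
  ],
)

```text
time: 5.12
eef_pos: [0.3963, -0.0772, 0.1864]
eef_rot: [0.002, 1.0, -0.0, 0.001]
wrist_force: [-0.6, 0.3, -0.2]
opening: 0.776
grasp_force: 67.4
```

```bash
python3 - <<'E'
from h import *
look('stand_wide',.04,'S')
E
```

```text
tcp [ 0.3963 -0.0772  0.1864] [ 0.002  1.    -0.     0.001] q [-0.19 -0.28 -0.25  1.6   0.   -0.19]
wrist stand_wide 0.56 [282. 221.  94.  96.] [ 0.4197 -0.0738  0.04  ]
```

View pics/S_wrist.png

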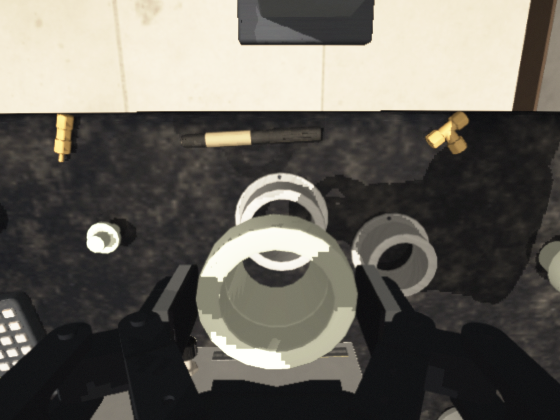

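The stand shows at about (282,221), partly hidden by the held sleeve at (277,290). I'll back off for a clear view.

Emit:
jog_arm(
  rows=[
    [0.035, 0, 0, 0, 0, 0, 0.04],
    [0.03, 0, 0, 0, 0, 0, 0.04],
    [0, 0, 0, 0, 0, 0, 0.04],
    [0, 0, 0, 0, 0, 0, 0.04],
  ],
)

```text
time: 5.55
eef_pos: [0.3309, -0.0752, 0.1861]
eef_rot: [-0.0, 1.0, -0.0, 0.001]
wrist_force: [0.0, 0.6, -0.9]
opening: 0.778
grasp_force: 67.4
```

```bash
python3 - <<'E'
from h import *
look('stand_wide',.02,'S2')
im=cv2.imread('pics/S2_wrist.png'); cv2.imwrite('pics/S2c.png',cv2.resize(im[150:420,150:420],(800,600) if 0 else (600,600),interpolation=cv2.INTER_CUBIC))
E
```

```text
tcp [ 0.3309 -0.0752  0.1861] [-0.     1.    -0.     0.001] q [-0.22 -0.43 -0.36  1.64  0.   -0.22]
wrist stand_wide 0.78 [278. 264.  65.  25.] [ 0.4049 -0.0749  0.02  ]
```

View pics/S2c.png

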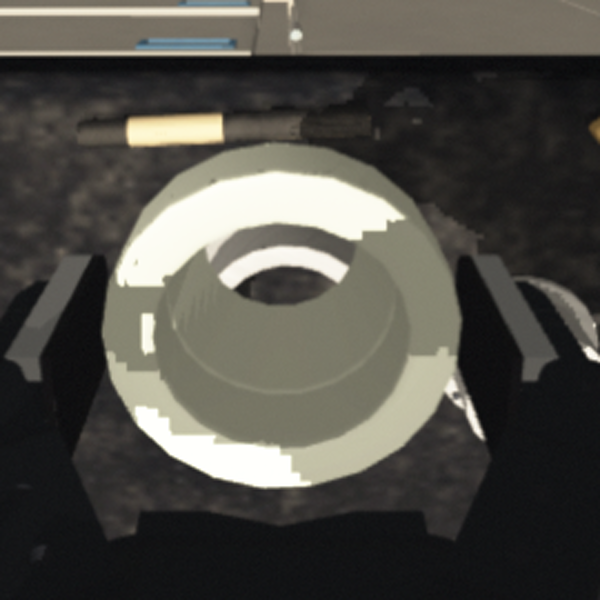

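Backing off hid the stand behind the held sleeve. It needs the opposite direction, since image up is −x.

Emit:
jog_arm(
  rows=[
    [-0.035, 0, 0, 0, 0, 0, 0.04],
    [-0.035, 0, 0, 0, 0, 0, 0.04],
    [-0.034, 0, 0, 0, 0, 0, 0.04],
    [0, 0, 0, 0, 0, 0, 0.04],
    [0, 0, 0, 0, 0, 0, 0.04],
  ],
)

```text
time: 6.07
eef_pos: [0.4365, -0.0754, 0.1837]
eef_rot: [-0.0, 1.0, 0.0, -0.002]
wrist_force: [0.0, -0.9, -1.2]
opening: 0.778
grasp_force: 67.4
```

```bash
python3 - <<'E'
from h import *
look('stand_wide',.04,'S3')
look('sleeve_large',.2,)
im=cv2.imread('pics/S3_wrist.png'); cv2.imwrite('pics/S3c.png',cv2.resize(im[100:370,140:500],(800,600),interpolation=cv2.INTER_CUBIC))
E
```

```text
tcp [ 0.4365 -0.0754  0.1837] [-0.     1.     0.    -0.002] q [-0.17 -0.18 -0.17  1.58  0.   -0.17]
wrist stand_wide 0.72 [281. 174.  98.  89.] [ 0.4173 -0.0729  0.04  ]
tcp [ 0.4351 -0.0757  0.1849] [-0.     1.     0.    -0.001] q [-0.17 -0.18 -0.17  1.58 -0.   -0.17]
wrist sleeve_large 0.71 [278. 292. 167. 150.] [ 0.4343 -0.0762  0.2   ]
```

View pics/S3c.png

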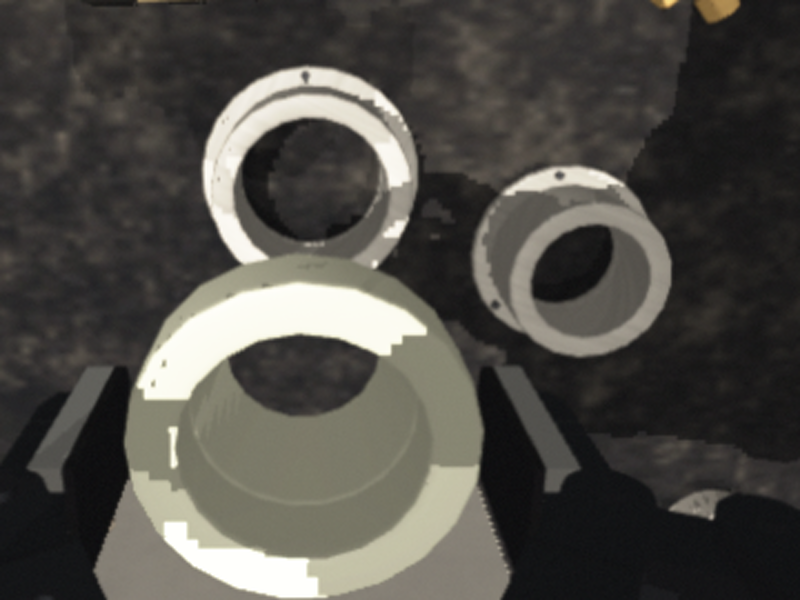

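The wide stand's rim circle is centred near crop (312,192), with its hole running from 236 to 387. The held sleeve's hole is centred near (306,446), and the narrow stand is at (590,270).

```bash
python3 - <<'E'
from h import *
f=lambda u,v:(140+u/2.2222,100+v/2.2222)
P=lambda u,v,z:np.round(atz('wrist',f(u,v),z),4)
print('stand c',P(312,192.5,.04),'hole L/R',P(236,190,.04),P(387,190,.04),'top',P(312,118,.04),'outer top',P(312,93,.04),P(213,190,.04),P(411,190,.04))
for z in(.2,.205,.21): print('sleeve hole',z,P(306,446,z),P(180,446,z),P(432,446,z),P(306,335,z),P(306,557,z))
E
```

```text
stand c [ 0.4273 -0.0738  0.04  ] hole L/R [ 0.4264 -0.1024  0.04  ] [ 0.4263 -0.0457  0.04  ] top [ 0.3994 -0.0739  0.04  ] outer top [ 0.3904 -0.074   0.04  ] [ 0.4263 -0.111   0.04  ] [ 0.4263 -0.0367  0.04  ]
sleeve hole 0.2 [ 0.4382 -0.0767  0.2   ] [ 0.4382 -0.1001  0.2   ] [ 0.4382 -0.0533  0.2   ] [ 0.4158 -0.0767  0.2   ] [ 0.4628 -0.0766  0.2   ]
sleeve hole 0.205 [ 0.4351 -0.0767  0.205 ] [ 0.4352 -0.0992  0.205 ] [ 0.4352 -0.0542  0.205 ] [ 0.4137 -0.0767  0.205 ] [ 0.4588 -0.0767  0.205 ]
sleeve hole 0.21 [ 0.4321 -0.0767  0.21  ] [ 0.4321 -0.0983  0.21  ] [ 0.4321 -0.0551  0.21  ] [ 0.4115 -0.0767  0.21  ] [ 0.4548 -0.0767  0.21  ]
```

Emit:
jog_arm(
  rows=[
    [0.0075, 0.002, 0.02, 0, 0, 0, 0.04],
    [0, 0, 0.035, 0, 0, 0, 0.04],
    [0, 0, 0.035, 0, 0, 0, 0.04],
    [0, 0, 0.02, 0, 0, 0, 0.04],
    [0, 0, 0.01, 0, 0, 0, 0.04],
    [0, 0, 0.008, 0, 0, 0, 0.04],
    [0, 0, 0.007, 0, 0, 0, 0.04],
    [0, 0, 0, 0, 0, 0, 0.04],
  ],
)

```text
time: 6.93
eef_pos: [0.4277, -0.0742, 0.0503]
eef_rot: [0.0, 1.0, -0.0, 0.0]
wrist_force: [-0.7, 0.6, -1.2]
opening: 0.778
grasp_force: 67.4
```

Emit:
jog_arm(
  rows=[
    [0, 0, 0.003, 0, 0, 0, 0.04],
    [0, 0, 0.002, 0, 0, 0, 0.04],
    [0, 0, 0, 0, 0, 0, 0.04],
  ],
)

```text
time: 7.18
eef_pos: [0.428, -0.0742, 0.0456]
eef_rot: [0.0, 1.0, -0.0, 0.0]
wrist_force: [0.1, -0.4, -0.6]
opening: 0.781
grasp_force: 67.4
```

```bash
python3 - <<'E'
from h import *
s=manip.sense();print(s['wrist_force'],s['ft_torque'])
cv2.imwrite('pics/S4.png',cv2.resize(get_image('wrist')[100:370,140:420],(622,600),interpolation=cv2.INTER_CUBIC))
E
```

```text
[ 0.07329373 -0.37984827 -0.62898139] [-0.01411144  0.06036946  0.06314734]
```

View pics/S4.png

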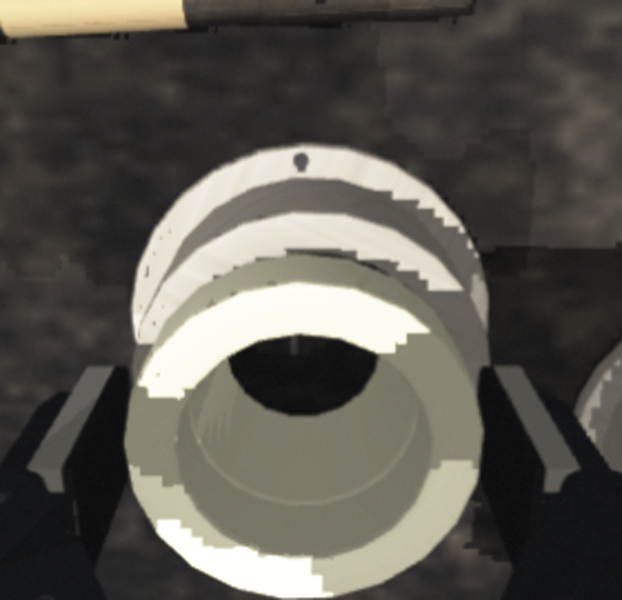

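The plug is inside the stand's hole and roughly centred, with the rim centre about 1.5 mm further toward +y. I'll lower gently.

Emit:
jog_arm(
  rows=[
    [0, 0.001, 0.002, 0, 0, 0, 0.04],
    [0, 0, 0.002, 0, 0, 0, 0.04],
    [0, 0, 0.001, 0, 0, 0, 0.04],
    [0, 0, 0, 0, 0, 0, 0.04],
  ],
)

```text
time: 7.57
eef_pos: [0.4278, -0.0731, 0.0405]
eef_rot: [0.0, 1.0, 0.0, 0.0]
wrist_force: [-1.0, 0.3, 1.1]
opening: 0.78
grasp_force: 67.6
```

Emit:
jog_arm(
  rows=[
    [0, 0, 0.001, 0, 0, 0, 0.04],
    [0, 0, 0.001, 0, 0, 0, 0.04],
    [0, 0, 0, 0, 0, 0, 0.04],
  ],
)

```text
time: 7.82
eef_pos: [0.4278, -0.0731, 0.0402]
eef_rot: [0.0, 1.0, 0.0, 0.001]
wrist_force: [-9.4, 0.2, 20.4]
opening: 0.777
grasp_force: 69.4
```

Emit:
jog_arm(
  rows=[
    [0, 0, -0.002, 0, 0, 0, 0.04],
    [0, 0, 0, 0, 0, 0, 0.07],
    [0, 0, 0, 0, 0, 0, 0.08],
    [0, 0, 0, 0, 0, 0, 0.085],
    [0, 0, 0, 0, 0, 0, 0.085],
    [0, 0, -0.01, 0, 0, 0, 0.085],
    [0, 0, -0.035, 0, 0, 0, 0.085],
    [0, 0, -0.04, 0, 0, 0, 0.085],
    [0, 0, -0.04, 0, 0, 0, 0.085],
    [0, 0, -0.035, 0, 0, 0, 0.085],
  ],
)

```text
time: 8.65
eef_pos: [0.4275, -0.0731, 0.2035]
eef_rot: [0.0, 1.0, -0.0, 0.001]
wrist_force: [0.1, 0.3, 0.2]
opening: 0.995
grasp_force: 0.0
```

```bash
python3 - <<'E'
from h import *
cv2.imwrite('pics/S5.png',cv2.resize(get_image('wrist')[100:370,140:420],(622,600),interpolation=cv2.INTER_CUBIC)); look('sleeve_large',.058)
E
```

```text
tcp [ 0.4292 -0.0734  0.2099] [ 0.     1.    -0.001  0.005] q [-0.17 -0.2  -0.14  1.62 -0.   -0.17]
wrist sleeve_large 0.85 [277. 191.  80.  77.] [ 0.4282 -0.0747  0.058 ]
```

View pics/S5.png

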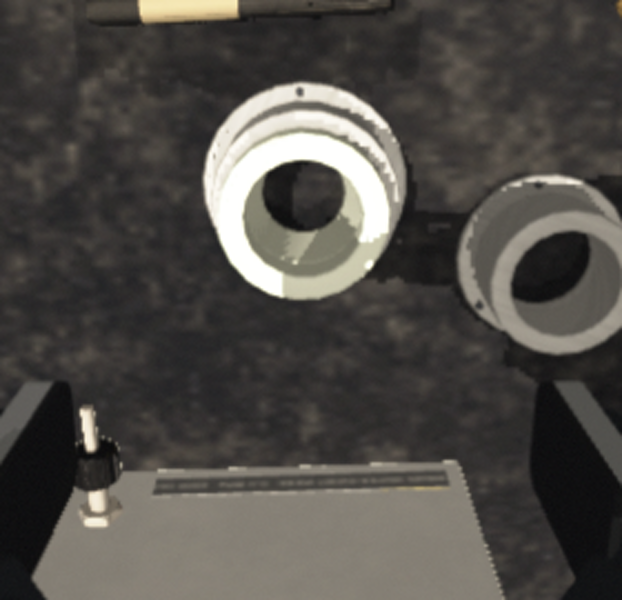

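Emit:
jog_arm(
  rows=[
    [-0.003, 0.03, 0, 0, 0, 0, 0.085],
    [-0.003, 0.035, 0, 0, 0, 0, 0.085],
    [-0.003, 0.035, 0, 0, 0, 0, 0.085],
    [-0.003, 0.035, 0, 0, 0, 0, 0.085],
    [-0.003, 0.035, 0, 0, 0, 0, 0.085],
    [-0.003, 0.035, 0, 0, 0, 0, 0.085],
    [-0.002, 0.035, 0, 0, 0, 0, 0.085],
    [-0.002, 0.038, 0, 0, 0, 0, 0.085],
    [0, 0, 0, 0, 0, 0, 0.085],
    [0, 0, 0, 0, 0, 0, 0.085],
  ],
)

```text
time: 9.63
eef_pos: [0.4491, 0.2063, 0.199]
eef_rot: [-0.001, 1.0, -0.001, -0.001]
wrist_force: [0.5, 0.1, -0.2]
opening: 0.995
grasp_force: 0.0
```

```bash
python3 - <<'E'
from h import *
look('sleeve_medium',.046,'M')
im=cv2.imread('pics/M_wrist.png'); cv2.imwrite('pics/Mc.png',cv2.resize(im[100:370,140:420],(622,600),interpolation=cv2.INTER_CUBIC))
E
```

```text
tcp [0.4491 0.2063 0.199 ] [-0.001  1.    -0.001 -0.001] q [ 0.43 -0.05 -0.03  1.6  -0.    0.43]
wrist sleeve_medium 0.98 [278. 214.  57.  59.] [0.4675 0.2067 0.046 ]
```

View pics/Mc.png

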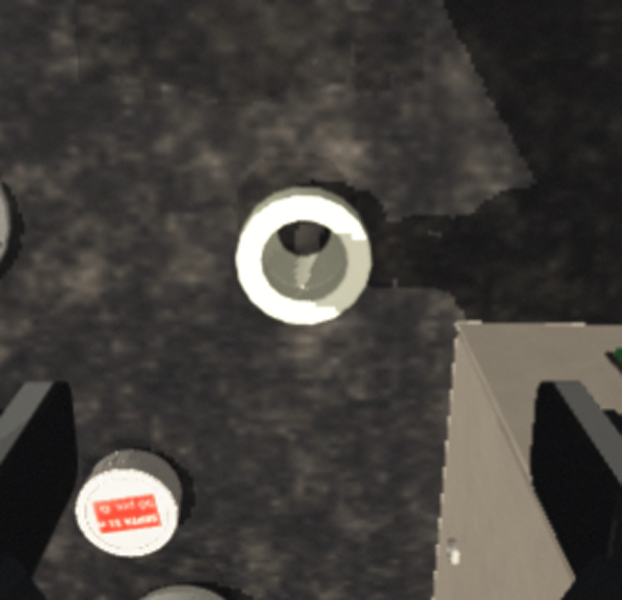

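The large sleeve sits level and concentric in the wide stand at crop (304,215). The medium's collar is centred at crop (304,260), the tin is at (128,510), and the instrument's corner is at (458,322).

```bash
python3 - <<'E'
from h import *
f=lambda u,v:(140+u/2.2222,100+v/2.2222)
print(atz('wrist',f(304,260),.046),atz('wrist',f(236,260),.046),atz('wrist',f(372,260),.046),'box',atz('wrist',f(458,322),0))
E
```

```text
[0.4710507  0.20339968 0.046     ] [0.4710643  0.17645017 0.046     ] [0.4710393  0.23034513 0.046     ] box [0.51649984 0.27572097 0.        ]
```

Emit:
jog_arm(
  rows=[
    [-0.0215, -0.0015, 0.01, 0, 0, 0, 0.07],
    [0, 0, 0.035, 0, 0, 0, 0.07],
    [0, 0, 0.035, 0, 0, 0, 0.07],
    [0, 0, 0.035, 0, 0, 0, 0.07],
    [0, 0, 0.03, 0, 0, 0, 0.07],
    [0, 0, 0.02, 0, 0, 0, 0.07],
    [0, 0, 0.006, 0, 0, 0, 0.07],
    [0, 0, 0, 0, 0, 0, 0.07],
    [0, 0, 0, 0, 0, 0, 0.06],
  ],
)

```text
time: 10.48
eef_pos: [0.4719, 0.2028, 0.0305]
eef_rot: [0.001, 1.0, 0.0, 0.0]
wrist_force: [-0.1, -0.4, 0.3]
opening: 0.713
grasp_force: 0.0
```

Emit:
jog_arm(
  rows=[
    [0, 0, 0, 0, 0, 0, 0.05],
    [0, 0, 0, 0, 0, 0, 0.04],
    [0, 0, 0, 0, 0, 0, 0.03],
    [0, 0, 0, 0, 0, 0, 0.03],
    [0, 0, 0, 0, 0, 0, 0.03],
    [0, 0, 0, 0, 0, 0, 0.03],
  ],
)

```text
time: 10.98
eef_pos: [0.4727, 0.2038, 0.0315]
eef_rot: [0.0, 1.0, 0.001, 0.002]
wrist_force: [-0.4, -1.6, 8.2]
opening: 0.615
grasp_force: 62.5
```

Emit:
jog_arm(
  rows=[
    [0, 0, -0.02, 0, 0, 0, 0.03],
    [0, 0, -0.035, 0, 0, 0, 0.03],
    [0, 0, -0.035, 0, 0, 0, 0.03],
    [0, 0, -0.04, 0, 0, 0, 0.03],
    [0.007, -0.01, -0.03, 0, 0, 0, 0.03],
    [0.005, -0.03, 0, 0, 0, 0, 0.03],
    [0.005, -0.035, 0, 0, 0, 0, 0.03],
    [0.005, -0.035, 0, 0, 0, 0, 0.03],
    [0.005, -0.035, 0, 0, 0, 0, 0.03],
    [0.005, -0.035, 0, 0, 0, 0, 0.03],
  ],
)

```text
time: 11.82
eef_pos: [0.4389, 0.0221, 0.1903]
eef_rot: [0.0, 1.0, 0.0, 0.001]
wrist_force: [0.4, 0.2, -1.4]
opening: 0.614
grasp_force: 63.3
```

Emit:
jog_arm(
  rows=[
    [0.005, -0.035, 0, 0, 0, 0, 0.03],
    [0, -0.035, 0, 0, 0, 0, 0.03],
    [0, -0.027, 0, 0, 0, 0, 0.03],
    [0, 0, 0, 0, 0, 0, 0.03],
    [0, 0, 0, 0, 0, 0, 0.03],
    [0, 0, 0, 0, 0, 0, 0.03],
  ],
)

```text
time: 12.32
eef_pos: [0.4342, -0.0735, 0.1898]
eef_rot: [0.001, 1.0, 0.0, 0.0]
wrist_force: [0.3, 0.1, -0.5]
opening: 0.615
grasp_force: 63.3
```

```bash
python3 - <<'E'
from h import *
look('sleeve_large',.058,'N'); look('sleeve_medium',.205)
im=cv2.imread('pics/N_wrist.png'); cv2.imwrite('pics/Nc.png',cv2.resize(im[100:370,140:420],(622,600),interpolation=cv2.INTER_CUBIC))
E
```

```text
tcp [ 0.4342 -0.0735  0.1898] [0.001 1.    0.    0.   ] q [-0.17 -0.19 -0.17  1.59  0.   -0.17]
tcp [ 0.4343 -0.0728  0.1896] [-0.  1.  0.  0.] q [-0.17 -0.19 -0.17  1.59  0.   -0.17]
wrist sleeve_medium 0.91 [277. 280. 124. 131.] [ 0.4276 -0.0738  0.205 ]
wrist sleeve_medium 0.59 [ 93. 197.  31.  34.] [ 0.3932 -0.143   0.205 ]
wrist sleeve_medium 0.42 [277. 188.  83.  70.] [ 0.3897 -0.0738  0.205 ]
```

View pics/Nc.png

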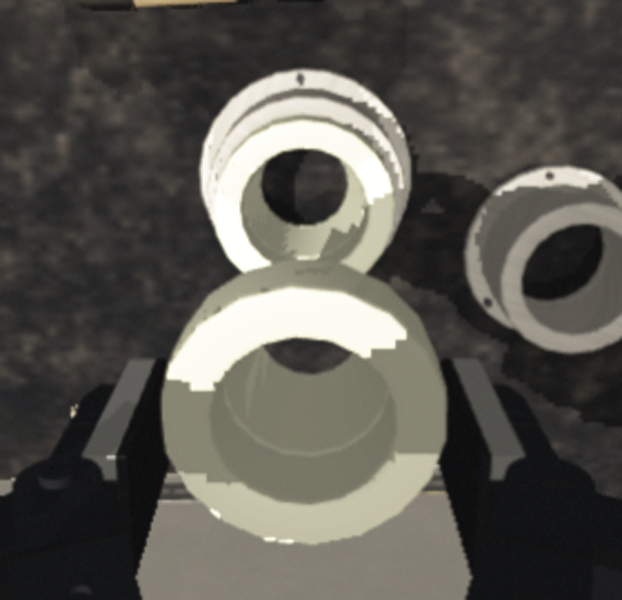

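The held medium's hole is centred at crop (303.5,420), and the seated large collar at (305,209).

```bash
python3 - <<'E'
from h import *
f=lambda u,v:(140+u/2.2222,100+v/2.2222)
P=lambda u,v,z:np.round(atz('wrist',f(u,v),z),4)
print(manip.sense()['eef_pos'],'large',P(305,209,.058),P(213,209,.058),P(397,209,.058),P(305,118,.058))
for z in(.2,.205,.21): print('med hole',z,P(303.5,420,z),P(210,420,z),P(397,420,z),P(304,337,z),P(304,503,z))
E
```

```text
[ 0.43429774 -0.07273428  0.18944276] large [ 0.4296 -0.0733  0.058 ] [ 0.4296 -0.1064  0.058 ] [ 0.4295 -0.0402  0.058 ] [ 0.397  -0.0734  0.058 ]
med hole 0.2 [ 0.4345 -0.0739  0.2   ] [ 0.4345 -0.0916  0.2   ] [ 0.4345 -0.0563  0.2   ] [ 0.4174 -0.0739  0.2   ] [ 0.4528 -0.0738  0.2   ]
med hole 0.205 [ 0.4316 -0.074   0.205 ] [ 0.4317 -0.091   0.205 ] [ 0.4316 -0.0569  0.205 ] [ 0.4153 -0.0739  0.205 ] [ 0.4492 -0.0738  0.205 ]
med hole 0.21 [ 0.4288 -0.074   0.21  ] [ 0.4288 -0.0903  0.21  ] [ 0.4288 -0.0576  0.21  ] [ 0.4131 -0.0739  0.21  ] [ 0.4457 -0.0738  0.21  ]
```

Emit:
jog_arm(
  rows=[
    [0.003, 0, 0.02, 0, 0, 0, 0.03],
    [0, 0, 0.035, 0, 0, 0, 0.03],
    [0, 0, 0.035, 0, 0, 0, 0.03],
    [0, 0, 0.015, 0, 0, 0, 0.03],
    [0, 0, 0.01, 0, 0, 0, 0.03],
    [0, 0, 0.006, 0, 0, 0, 0.03],
    [0, 0, 0, 0, 0, 0, 0.03],
  ],
)

```text
time: 13.1
eef_pos: [0.4311, -0.0732, 0.0679]
eef_rot: [0.0, 1.0, 0.0, -0.0]
wrist_force: [-0.4, 0.1, -0.2]
opening: 0.617
grasp_force: 63.3
```

Emit:
jog_arm(
  rows=[
    [0, 0, 0.002, 0, 0, 0, 0.03],
    [0, 0, 0.002, 0, 0, 0, 0.03],
    [0, 0, 0.001, 0, 0, 0, 0.03],
    [0, 0, 0, 0, 0, 0, 0.03],
  ],
)

```text
time: 13.43
eef_pos: [0.4315, -0.0737, 0.0638]
eef_rot: [0.0, 1.0, -0.0, 0.0]
wrist_force: [-0.9, -0.2, -0.9]
opening: 0.617
grasp_force: 63.3
```

Emit:
jog_arm(
  rows=[
    [0, 0, 0.001, 0, 0, 0, 0.03],
    [0, 0, 0.001, 0, 0, 0, 0.03],
    [0, 0, 0.001, 0, 0, 0, 0.03],
    [0, 0, 0, 0, 0, 0, 0.03],
  ],
)

```text
time: 13.77
eef_pos: [0.4317, -0.0737, 0.0622]
eef_rot: [0.0, 1.0, -0.0, 0.001]
wrist_force: [-4.6, 1.4, 15.0]
opening: 0.614
grasp_force: 64.6
```

Emit:
jog_arm(
  rows=[
    [0, 0, -0.0015, 0, 0, 0, 0.03],
    [0, 0, 0, 0, 0, 0, 0.06],
    [0, 0, 0, 0, 0, 0, 0.07],
    [0, 0, 0, 0, 0, 0, 0.075],
    [0, 0, 0, 0, 0, 0, 0.075],
    [0, 0, -0.01, 0, 0, 0, 0.075],
    [0, 0, -0.035, 0, 0, 0, 0.075],
    [0, 0, -0.04, 0, 0, 0, 0.075],
    [0, 0, -0.04, 0, 0, 0, 0.075],
    [0, 0, -0.015, 0, 0, 0, 0.075],
  ],
)

```text
time: 14.6
eef_pos: [0.4322, -0.0738, 0.2078]
eef_rot: [0.0, 1.0, -0.001, 0.003]
wrist_force: [-0.3, -0.5, -0.2]
opening: 0.88
grasp_force: 0.0
```

Emit:
jog_arm(
  rows=[
    [0, 0, 0, 0, 0, 0, 0.075],
    [0, 0, 0, 0, 0, 0, 0.075],
  ],
)

```text
time: 14.77
eef_pos: [0.4317, -0.0737, 0.203]
eef_rot: [0.0, 1.0, -0.0, 0.001]
wrist_force: [0.3, 0.6, -0.2]
opening: 0.874
grasp_force: 0.0
```

```bash
python3 - <<'E'
from h import *
look('sleeve_medium',.076,'O')
E
```

```text
tcp [ 0.4317 -0.0737  0.203 ] [ 0.     1.    -0.     0.001] q [-0.17 -0.19 -0.14  1.61 -0.   -0.17]
wrist sleeve_medium 0.86 [278. 195.  68.  67.] [ 0.4271 -0.0734  0.076 ]
```

Emit:
jog_arm(
  rows=[
    [0.002, -0.03, 0, 0, 0, 0, 0.075],
    [0.002, -0.035, 0, 0, 0, 0, 0.075],
    [0.002, -0.035, 0, 0, 0, 0, 0.075],
    [0.002, -0.035, 0, 0, 0, 0, 0.075],
    [0.002, -0.035, 0, 0, 0, 0, 0.075],
    [0.002, -0.035, 0, 0, 0, 0, 0.075],
    [0.002, -0.035, 0, 0, 0, 0, 0.075],
    [0.002, -0.035, 0, 0, 0, 0, 0.075],
    [0.002, -0.029, 0, 0, 0, 0, 0.075],
    [0, 0, 0, 0, 0, 0, 0.075],
  ],
)

```text
time: 15.7
eef_pos: [0.4116, -0.3814, 0.1991]
eef_rot: [0.002, 1.0, 0.001, -0.001]
wrist_force: [0.5, -1.2, 0.1]
opening: 0.879
grasp_force: 0.0
```

Emit:
jog_arm(
  rows=[
    [0, 0, 0, 0, 0, 0, 0.065],
    [0, 0, 0, 0, 0, 0, 0.065],
  ],
)

```text
time: 15.87
eef_pos: [0.4125, -0.377, 0.2006]
eef_rot: [0.001, 1.0, 0.001, -0.001]
wrist_force: [0.1, -0.1, -0.2]
opening: 0.765
grasp_force: 0.0
```

```bash
python3 - <<'E'
from h import *
look('sleeve_small',.046,'P')
a=[cv2.resize(cv2.imread(f'pics/{n}_wrist.png')[100:370,140:420],None,fx=1.425,fy=1.425,interpolation=cv2.INTER_CUBIC) for n in 'OP']
cv2.imwrite('pics/OPc.png',np.hstack(a)); print(a[0].shape)
E
```

```text
tcp [ 0.4125 -0.377   0.2006] [ 0.001  1.     0.001 -0.001] q [-0.74  0.1   0.13  1.6   0.   -0.74]
wrist sleeve_small 0.68 [276. 202.  49.  48.] [ 0.4202 -0.378   0.046 ]
(385, 399, 3)
```

View pics/OPc.png

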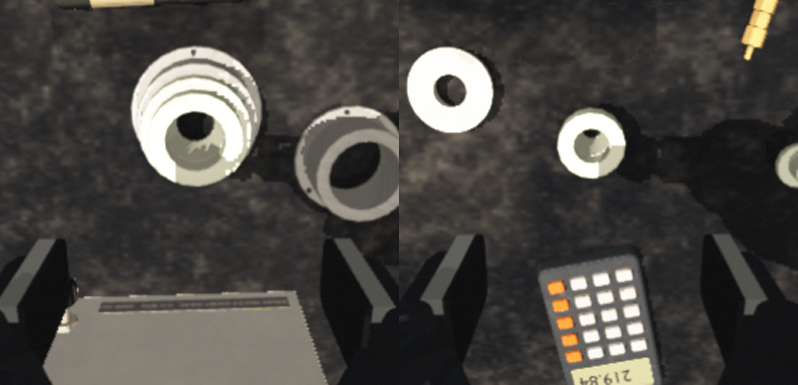

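The medium is seated in the large at left (194,138). The small is at right (592,145), with the tape at (450,90) and the stopper at (795,165).

Emit:
jog_arm(
  rows=[
    [-0.0075, -0.0015, 0.01, 0, 0, 0, 0.065],
    [0, 0, 0.035, 0, 0, 0, 0.065],
    [0, 0, 0.035, 0, 0, 0, 0.065],
    [0, 0, 0.035, 0, 0, 0, 0.065],
    [0, 0, 0.03, 0, 0, 0, 0.065],
    [0, 0, 0.02, 0, 0, 0, 0.065],
    [0, 0, 0.005, 0, 0, 0, 0.065],
    [0, 0, 0, 0, 0, 0, 0.065],
    [0, 0, 0, 0, 0, 0, 0.055],
  ],
)

```text
time: 16.72
eef_pos: [0.4211, -0.379, 0.0328]
eef_rot: [0.0, 1.0, -0.0, 0.0]
wrist_force: [-0.4, 0.5, 0.5]
opening: 0.648
grasp_force: 0.0
```

Emit:
jog_arm(
  rows=[
    [0, 0, 0, 0, 0, 0, 0.045],
    [0, 0, 0, 0, 0, 0, 0.035],
    [0, 0, 0, 0, 0, 0, 0.025],
    [0, 0, 0, 0, 0, 0, 0.02],
    [0, 0, 0, 0, 0, 0, 0.02],
    [0, 0, 0, 0, 0, 0, 0.02],
    [0, 0, 0, 0, 0, 0, 0.02],
  ],
)

```text
time: 17.3
eef_pos: [0.4215, -0.3798, 0.0341]
eef_rot: [0.0, 1.0, -0.001, 0.001]
wrist_force: [-0.2, 1.8, 6.7]
opening: 0.477
grasp_force: 59.7
```

Emit:
jog_arm(
  rows=[
    [0, 0, -0.02, 0, 0, 0, 0.02],
    [0, 0, -0.035, 0, 0, 0, 0.02],
    [0, 0, -0.035, 0, 0, 0, 0.02],
    [0, 0, -0.04, 0, 0, 0, 0.02],
    [0, 0.01, -0.03, 0, 0, 0, 0.02],
    [-0.002, 0.03, 0, 0, 0, 0, 0.02],
    [-0.002, 0.035, 0, 0, 0, 0, 0.02],
    [-0.002, 0.035, 0, 0, 0, 0, 0.02],
    [-0.002, 0.035, 0, 0, 0, 0, 0.02],
    [-0.002, 0.035, 0, 0, 0, 0, 0.02],
  ],
)

```text
time: 18.13
eef_pos: [0.4306, -0.1978, 0.1929]
eef_rot: [0.001, 1.0, -0.0, 0.001]
wrist_force: [0.1, 0.6, -1.0]
opening: 0.483
grasp_force: 60.7
```

Emit:
jog_arm(
  rows=[
    [-0.002, 0.035, 0, 0, 0, 0, 0.02],
    [-0.002, 0.035, 0, 0, 0, 0, 0.02],
    [0, 0.035, 0, 0, 0, 0, 0.02],
    [0, 0.021, 0, 0, 0, 0, 0.02],
    [0, 0, 0, 0, 0, 0, 0.02],
    [0, 0, 0, 0, 0, 0, 0.02],
    [0, 0, 0, 0, 0, 0, 0.02],
  ],
)

```text
time: 18.72
eef_pos: [0.4349, -0.0734, 0.1925]
eef_rot: [0.0, 1.0, -0.0, 0.001]
wrist_force: [0.6, -0.5, 0.1]
opening: 0.48
grasp_force: 60.7
```

```bash
python3 - <<'E'
from h import *
look('sleeve_small',.2,'Q')
im=cv2.imread('pics/Q_wrist.png'); cv2.imwrite('pics/Qc.png',cv2.resize(im[100:370,140:420],(622,600),interpolation=cv2.INTER_CUBIC))
E
```

```text
tcp [ 0.4349 -0.0734  0.1925] [ 0.     1.    -0.     0.001] q [-0.17 -0.18 -0.16  1.59 -0.   -0.17]
wrist sleeve_small 0.59 [277. 280.  98. 103.] [ 0.4327 -0.0745  0.2   ]
```

View pics/Qc.png

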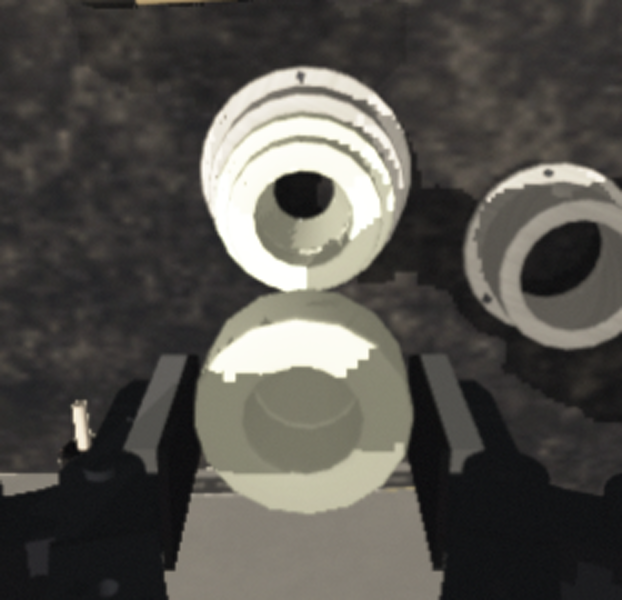

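The seated medium's collar and hole are centred at crop (303,217), and the held small's hole at (302.5,420).

```bash
python3 - <<'E'
from h import *
f=lambda u,v:(140+u/2.2222,100+v/2.2222)
P=lambda u,v,z:np.round(atz('wrist',f(u,v),z),4)
print(manip.sense()['eef_pos'],'med',P(303,217,.076),P(254,217,.076),P(352,217,.076),P(303,139,.076),P(303,291,.076),P(303,171,.076),P(303,267,.076))
for z in(.2,.205,.21): print('small hole',z,P(302.5,420,z),P(243,420,z),P(362,420,z),P(303,367,z),P(303,474,z))
E
```

```text
[ 0.43478399 -0.07393873  0.19207223] med [ 0.429  -0.0752  0.076 ] [ 0.429  -0.0919  0.076 ] [ 0.429  -0.0586  0.076 ] [ 0.4023 -0.0752  0.076 ] [ 0.4558 -0.0753  0.076 ] [ 0.4131 -0.0752  0.076 ] [ 0.447  -0.0753  0.076 ]
small hole 0.2 [ 0.4364 -0.0753  0.2   ] [ 0.4364 -0.0868  0.2   ] [ 0.4365 -0.0639  0.2   ] [ 0.4252 -0.0752  0.2   ] [ 0.4484 -0.0753  0.2   ]
small hole 0.205 [ 0.4336 -0.0753  0.205 ] [ 0.4336 -0.0864  0.205 ] [ 0.4336 -0.0643  0.205 ] [ 0.4228 -0.0752  0.205 ] [ 0.4451 -0.0753  0.205 ]
small hole 0.21 [ 0.4308 -0.0753  0.21  ] [ 0.4308 -0.0859  0.21  ] [ 0.4308 -0.0647  0.21  ] [ 0.4204 -0.0752  0.21  ] [ 0.4419 -0.0753  0.21  ]
```

Emit:
jog_arm(
  rows=[
    [0.0045, 0, 0.02, 0, 0, 0, 0.02],
    [0, 0, 0.035, 0, 0, 0, 0.02],
    [0, 0, 0.025, 0, 0, 0, 0.02],
    [0, 0, 0.012, 0, 0, 0, 0.02],
    [0, 0, 0.008, 0, 0, 0, 0.02],
    [0, 0, 0.005, 0, 0, 0, 0.02],
    [0, 0, 0, 0, 0, 0, 0.02],
  ],
)

```text
time: 19.4
eef_pos: [0.4303, -0.0734, 0.0869]
eef_rot: [0.001, 1.0, 0.0, -0.0]
wrist_force: [0.3, 0.5, -0.3]
opening: 0.476
grasp_force: 60.7
```

Emit:
jog_arm(
  rows=[
    [0, 0, 0.002, 0, 0, 0, 0.02],
    [0, 0, 0.001, 0, 0, 0, 0.02],
    [0, 0, 0.001, 0, 0, 0, 0.02],
    [0, 0, 0, 0, 0, 0, 0.02],
  ],
)

```text
time: 19.73
eef_pos: [0.4305, -0.0731, 0.0832]
eef_rot: [0.0, 1.0, -0.0, 0.0]
wrist_force: [0.5, 0.3, -0.6]
opening: 0.481
grasp_force: 60.7
```

Emit:
jog_arm(
  rows=[
    [0, 0, 0.001, 0, 0, 0, 0.02],
    [0, 0, 0.001, 0, 0, 0, 0.02],
    [0, 0, 0.0005, 0, 0, 0, 0.02],
    [0, 0, 0, 0, 0, 0, 0.02],
  ],
)

```text
time: 20.07
eef_pos: [0.4308, -0.0732, 0.0826]
eef_rot: [0.0, 1.0, -0.0, 0.001]
wrist_force: [-5.6, 3.3, 17.4]
opening: 0.479
grasp_force: 62.5
```

Emit:
jog_arm(
  rows=[
    [0, 0, -0.0015, 0, 0, 0, 0.02],
    [0, 0, 0, 0, 0, 0, 0.05],
    [0, 0, 0, 0, 0, 0, 0.06],
    [0, 0, 0, 0, 0, 0, 0.06],
    [0, 0, -0.01, 0, 0, 0, 0.06],
    [0, 0, -0.03, 0, 0, 0, 0.06],
    [0, 0, -0.04, 0, 0, 0, 0.06],
    [0, 0, -0.038, 0, 0, 0, 0.06],
    [0, 0, 0, 0, 0, 0, 0.06],
    [0, 0, 0, 0, 0, 0, 0.06],
  ],
)

```text
time: 20.9
eef_pos: [0.4313, -0.0733, 0.2025]
eef_rot: [0.0, 1.0, -0.0, 0.002]
wrist_force: [-0.0, 0.3, 0.5]
opening: 0.703
grasp_force: 0.0
```

```bash
python3 - <<'E'
from h import *
look('sleeve_small',.094,'T')
E
```

```text
tcp [ 0.4313 -0.0733  0.2025] [ 0.     1.    -0.     0.002] q [-0.17 -0.19 -0.15  1.61  0.   -0.17]
wrist sleeve_small 0.95 [277. 204.  56.  59.] [ 0.4287 -0.0739  0.094 ]
```

Emit:
jog_arm(
  rows=[
    [0.001, -0.03, 0, 0, 0, 0, 0.06],
    [0.001, -0.035, 0, 0, 0, 0, 0.06],
    [0.001, -0.035, 0, 0, 0, 0, 0.05],
    [0.001, -0.035, 0, 0, 0, 0, 0.05],
    [0.001, -0.035, 0, 0, 0, 0, 0.05],
    [0, -0.012, 0, 0, 0, 0, 0.05],
    [0, 0, 0, 0, 0, 0, 0.05],
    [0, 0, 0, 0, 0, 0, 0.05],
    [0, 0, 0, 0, 0, 0, 0.05],
  ],
)

```text
time: 21.75
eef_pos: [0.4248, -0.2541, 0.1992]
eef_rot: [0.0, 1.0, 0.0, -0.001]
wrist_force: [-0.1, 0.4, 0.4]
opening: 0.585
grasp_force: 0.0
```

```bash
python3 - <<'E'
from h import *
look('stopper',.038,'U')
a=[cv2.resize(cv2.imread(f'pics/{n}_wrist.png')[100:370,140:420],None,fx=1.425,fy=1.425,interpolation=cv2.INTER_CUBIC) for n in 'TU']
b=cv2.imread('pics/U_wrist.png')
cv2.imwrite('pics/TUc.png',np.hstack(a))
E
```

```text
tcp [ 0.4248 -0.2541  0.1992] [ 0.     1.     0.    -0.001] q [-0.54 -0.05 -0.03  1.6   0.   -0.54]
wrist stopper 0.64 [294. 203.  30.  29.] [ 0.4353 -0.2398  0.038 ]
```

View pics/TUc.png

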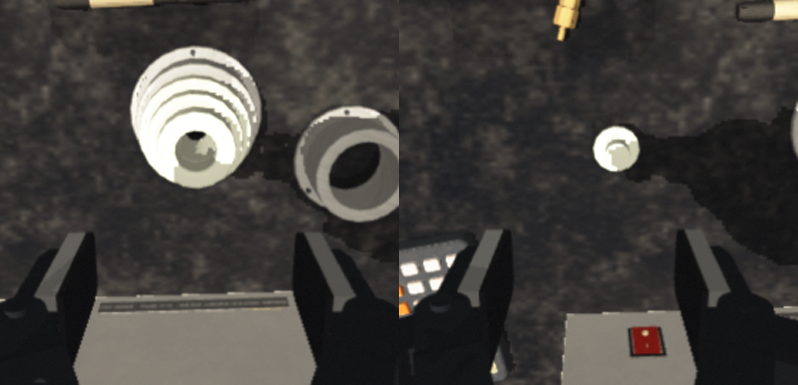

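The small sleeve is seated concentric at left (196,150). The stopper's flange is at right (616,148) and its knob top at about (619,154).

```bash
python3 - <<'E'
from h import *
f=lambda u,v:(140+u/1.425,100+v/1.425)
P=lambda u,v,z:np.round(atz('wrist',f(u,v),z),4)
print(manip.sense()['eef_pos'],'flange',P(217,148,.024),P(194,148,.024),P(240,148,.024),'knob',P(220,154,.038))
# flange & knob by white mask / Hough for a finer centre
g=cv2.cvtColor(cv2.imread('pics/U_wrist.png'),cv2.COLOR_BGR2GRAY)
m=np.zeros_like(g); m[180:230,265:325]=(g[180:230,265:325]>110)
c=max(cv2.findContours(m,cv2.RETR_EXTERNAL,cv2.CHAIN_APPROX_NONE)[0],key=cv2.contourArea)
e=cv2.fitEllipse(c); print(e,atz('wrist',e[0],.024))
# small sleeve top in picture T: outer hole centre
print('small seated (net)')
E
```

```text
[ 0.42508447 -0.25393606  0.19966519] flange [ 0.441  -0.2402  0.024 ] [ 0.4411 -0.2553  0.024 ] [ 0.441  -0.2251  0.024 ] knob [ 0.441 -0.239  0.038]
((291.9566650390625, 203.94378662109375), (30.927724838256836, 31.74306297302246), 73.03910064697266) [ 0.44112588 -0.24053341  0.024     ]
small seated (net)
```

Emit:
jog_arm(
  rows=[
    [-0.016, 0.014, 0.01, 0, 0, 0, 0.05],
    [0, 0, 0.035, 0, 0, 0, 0.05],
    [0, 0, 0.035, 0, 0, 0, 0.05],
    [0, 0, 0.035, 0, 0, 0, 0.045],
    [0, 0, 0.03, 0, 0, 0, 0.04],
    [0, 0, 0.02, 0, 0, 0, 0.035],
    [0, 0, 0.005, 0, 0, 0, 0.035],
    [0, 0, 0, 0, 0, 0, 0.035],
    [0, 0, 0, 0, 0, 0, 0.03],
  ],
)

```text
time: 22.6
eef_pos: [0.4417, -0.2408, 0.0311]
eef_rot: [-0.0, 1.0, -0.0, 0.001]
wrist_force: [0.2, -0.1, 1.0]
opening: 0.354
grasp_force: 0.0
```

```bash
python3 - <<'E'
from h import *
s=manip.sense(); print(s['eef_pos'],s['opening'],s['wrist_force'])
E
```

```text
[ 0.44166761 -0.24084229  0.03108129] 0.35417529718357665 [ 0.17177492 -0.07988049  1.03536667]
```

Down 3 mm more, then close slowly.

Emit:
jog_arm(
  rows=[
    [0, 0, 0.003, 0, 0, 0, 0.03],
    [0, 0, 0, 0, 0, 0, 0.025],
    [0, 0, 0, 0, 0, 0, 0.02],
    [0, 0, 0, 0, 0, 0, 0.015],
    [0, 0, 0, 0, 0, 0, 0.01],
    [0, 0, 0, 0, 0, 0, 0.0],
    [0, 0, 0, 0, 0, 0, 0.0],
    [0, 0, 0, 0, 0, 0, 0.0],
  ],
)

```text
time: 23.27
eef_pos: [0.4416, -0.2412, 0.0276]
eef_rot: [0.0, 1.0, -0.0, 0.001]
wrist_force: [0.3, 2.0, 6.7]
opening: 0.137
grasp_force: 58.5
```

Emit:
jog_arm(
  rows=[
    [0, 0, -0.02, 0, 0, 0, 0.0],
    [0, 0, -0.035, 0, 0, 0, 0.0],
    [0, 0, -0.04, 0, 0, 0, 0.0],
    [0, 0, -0.04, 0, 0, 0, 0.0],
    [0, 0, -0.04, 0, 0, 0, 0.0],
    [0.001, 0.03, 0, 0, 0, 0, 0.0],
    [0.001, 0.035, 0, 0, 0, 0, 0.0],
    [0.001, 0.035, 0, 0, 0, 0, 0.0],
    [0.001, 0.035, 0, 0, 0, 0, 0.0],
    [0.001, 0.032, 0, 0, 0, 0, 0.0],
  ],
)

```text
time: 24.1
eef_pos: [0.4358, -0.0726, 0.2019]
eef_rot: [0.001, 1.0, -0.0, 0.0]
wrist_force: [0.0, 0.5, 0.5]
opening: 0.133
grasp_force: 58.5
```

Emit:
jog_arm(
  rows=[
    [0, 0, 0, 0, 0, 0, 0.0],
    [0, 0, 0, 0, 0, 0, 0.0],
    [0, 0, 0, 0, 0, 0, 0.0],
  ],
)

```text
time: 24.35
eef_pos: [0.4363, -0.0743, 0.2018]
eef_rot: [0.0, 1.0, -0.0, 0.0]
wrist_force: [-0.2, -0.8, -0.2]
opening: 0.138
grasp_force: 58.5
```

```bash
python3 - <<'E'
from h import *
look('sleeve_small',.094,'V'); look('stopper',.22)
# edges in V (bright white) per row/col around the small sleeve's collar and hole
im=cv2.imread('pics/V_wrist.png'); cv2.imwrite('pics/Vc.png',cv2.resize(im[140:340,190:370],(720,800) if 0 else (540,600),interpolation=cv2.INTER_CUBIC))
E
```

```text
tcp [ 0.4363 -0.0743  0.2018] [ 0.  1. -0.  0.] q [-0.17 -0.18 -0.14  1.61 -0.   -0.17]
wrist sleeve_small 0.62 [279. 199.  53.  58.] [ 0.4295 -0.0735  0.094 ]
tcp [ 0.4362 -0.075   0.2017] [ 0.001  1.    -0.    -0.   ] q [-0.17 -0.18 -0.14  1.61 -0.   -0.17]
wrist stopper 0.68 [279. 271.  57.  60.] [ 0.4239 -0.0754  0.22  ]
```

View pics/Vc.png

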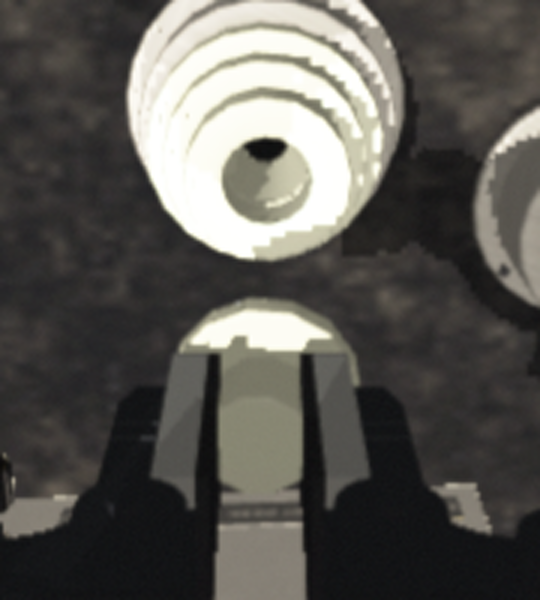

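The small sleeve's hole is at crop (266.5,180). The held stopper's knob is centred near col 260 and its flange apex is at row ~306; both look upright.

```bash
python3 - <<'E'
from h import *
f=lambda u,v:(190+u/3,140+v/3)
P=lambda u,v,z:np.round(atz('wrist',f(u,v),z),4)
print(manip.sense()['eef_pos'],'hole',P(266.5,180,.094),P(221,180,.094),P(312,180,.094),P(266,138,.094),P(266,222,.094))
print('collar',P(185,180,.094),P(349,180,.094),P(266,97,.094))
print('flange apex',P(261,306,.198),P(261,306,.192),'knob low',P(260,491,.212),P(218,450,.212),P(302,450,.212))
E
```

```text
[ 0.43616821 -0.07506968  0.20165193] hole [ 0.4298 -0.0745  0.094 ] [ 0.4298 -0.0857  0.094 ] [ 0.4299 -0.0634  0.094 ] [ 0.4193 -0.0747  0.094 ] [ 0.4406 -0.0747  0.094 ]
collar [ 0.4298 -0.0945  0.094 ] [ 0.4299 -0.0544  0.094 ] [ 0.4093 -0.0747  0.094 ]
flange apex [ 0.4209 -0.0761  0.198 ] [ 0.4233 -0.0761  0.192 ] knob low [ 0.4435 -0.0763  0.212 ] [ 0.4369 -0.0821  0.212 ] [ 0.4369 -0.0703  0.212 ]
```

Emit:
jog_arm(
  rows=[
    [0.006, 0.0015, 0.015, 0, 0, 0, 0.0],
    [0, 0, 0.03, 0, 0, 0, 0.0],
    [0, 0, 0.02, 0, 0, 0, 0.0],
    [0, 0, 0.012, 0, 0, 0, 0.0],
    [0, 0, 0.008, 0, 0, 0, 0.0],
    [0, 0, 0.006, 0, 0, 0, 0.0],
    [0, 0, 0, 0, 0, 0, 0.0],
  ],
)

```text
time: 25.13
eef_pos: [0.4301, -0.0728, 0.1103]
eef_rot: [0.001, 1.0, 0.0, -0.0]
wrist_force: [-0.6, -0.1, 0.1]
opening: 0.135
grasp_force: 58.5
```

Emit:
jog_arm(
  rows=[
    [0, 0, 0.002, 0, 0, 0, 0.0],
    [0, 0, 0.002, 0, 0, 0, 0.0],
    [0, 0, 0.001, 0, 0, 0, 0.0],
    [0, 0, 0, 0, 0, 0, 0.0],
  ],
)

```text
time: 25.47
eef_pos: [0.4304, -0.0726, 0.1061]
eef_rot: [0.0, 1.0, -0.0, 0.0]
wrist_force: [0.4, -0.9, -0.4]
opening: 0.139
grasp_force: 58.5
```

Emit:
jog_arm(
  rows=[
    [0, 0, 0.001, 0, 0, 0, 0.0],
    [0, 0, 0.001, 0, 0, 0, 0.0],
    [0, 0, 0.001, 0, 0, 0, 0.0],
    [0, 0, 0, 0, 0, 0, 0.0],
  ],
)

```text
time: 25.8
eef_pos: [0.4306, -0.0725, 0.104]
eef_rot: [0.0, 1.0, 0.0, 0.001]
wrist_force: [-2.3, 0.9, 8.5]
opening: 0.138
grasp_force: 59.5
```

Emit:
jog_arm(
  rows=[
    [0, 0, -0.0005, 0, 0, 0, 0.0],
    [0, 0, 0, 0, 0, 0, 0.02],
    [0, 0, 0, 0, 0, 0, 0.03],
    [0, 0, 0, 0, 0, 0, 0.04],
    [0, 0, 0, 0, 0, 0, 0.04],
    [0, 0, -0.01, 0, 0, 0, 0.04],
    [0, 0, -0.03, 0, 0, 0, 0.04],
    [0, 0, -0.04, 0, 0, 0, 0.04],
    [0, 0, -0.03, 0, 0, 0, 0.04],
    [0, 0, 0, 0, 0, 0, 0.04],
  ],
)

```text
time: 26.63
eef_pos: [0.4318, -0.0729, 0.22]
eef_rot: [0.0, 1.0, -0.001, 0.004]
wrist_force: [0.6, 0.1, 0.1]
opening: 0.469
grasp_force: 0.0
```

Emit:
jog_arm(
  rows=[
    [0, 0, 0, 0, 0, 0, 0.04],
    [0, 0, 0, 0, 0, 0, 0.04],
    [0, 0, 0, 0, 0, 0, 0.04],
  ],
)

```text
time: 26.88
eef_pos: [0.4298, -0.0726, 0.2124]
eef_rot: [0.0, 1.0, 0.0, -0.001]
wrist_force: [-0.3, 0.4, -0.1]
opening: 0.469
grasp_force: 0.0
```

```bash
python3 - <<'E'
from h import *
look('stopper',.102,'W',('wrist','side','scene'))
for t in('septa_tin','ptfe_tape','sleeve_small'):
  for c in('wrist','side','scene'):
    for b in boxes_of(t,c)[:1]: print(t,c,round(b['confidence'],2),np.round(b['extent']))
g=cv2.cvtColor(cv2.imread('pics/W_wrist.png'),cv2.COLOR_BGR2GRAY)
b=[x for x in regions_of('stopper','wrist')][:1]
for x in b:
    c=max(cv2.findContours(x['pixels'].astype('uint8'),0,1)[0],key=cv2.contourArea); e=cv2.fitEllipse(c)
    print(e,atz('wrist',e[0],.1))
E
```

```text
tcp [ 0.4298 -0.0726  0.2124] [ 0.     1.     0.    -0.001] q [-0.17 -0.19 -0.13  1.64 -0.   -0.17]
wrist stopper 0.76 [278. 205.  35.  37.] [ 0.428  -0.0726  0.102 ]
scene stopper 0.61 [238. 233.  11.  13.] [ 0.4246 -0.0719  0.102 ]
septa_tin wrist 0.67 [455. 325.  35.  28.]
septa_tin scene 0.66 [221. 191.   9.  15.]
ptfe_tape side 0.84 [213. 340.  28.  26.]
ptfe_tape scene 0.85 [375. 346.  23.  26.]
sleeve_small wrist 0.86 [277. 204.  54.  61.]
sleeve_small side 0.67 [225. 208.  14.   8.]
sleeve_small scene 0.63 [239. 237.  16.  13.]
((277.4776611328125, 206.6798095703125), (37.22338104248047, 38.25041961669922), 129.58680725097656) [ 0.4306441 -0.0730489  0.1      ]
```

```bash
python3 -c "
from bench import manip
print(manip.hand_in())"
```

```text
the job is handed in; nothing more can be done
None
```

I stacked large, medium, small and stopper in that order in the wide stand and handed the job in at about 27 s. Each piece met contact at about its seated height, the narrow stand was left empty, and the tin and tape were never touched. I had no pictures left to view the finished stack, so the stopper rests on force and network readings.

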